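Red marker into the pen rest

ROBOT

A 6-joint arm with a two-finger parallel gripper is mounted at the origin on the work surface; the furniture and walls round the work are solid. World frame = base frame: x ahead of the robot, y to its left, z up, the work surface at z = 0. Lengths are in m, angles in degrees, forces in N, time in s.
With the tool pointing down it reaches from about 0.35 to 0.875 m from the base axis. Payload 4.2 kg.
Tool frame: the origin (TCP) lies between the finger pads; the fingertips stand 25 mm ahead of it and the grasp point (between the pads) lies 6 mm ahead of it (r.tips_ahead is the distance from the TCP to the fingertips, in m); z points along the fingers, y is the direction in which the jaws open and shut (so a half turn about z gives the same grasp; the last joint's range is limited). The gripper opens to 87 mm and grips with 3 to 60 N. Pads are 19 mm wide; open, the fingers measure 117 mm over their backs; the gripper's body (75 mm by 190 mm) begins 51 mm behind the grasp point.
Start: joints at [-55.772, 22.042, 0.453, 0, -68.411, -14.817], TCP at [0.208, -0.589, 0.248] pointing down, gripper open.
Joint ranges: [-179.83, 179.83], [-69.29, 118.12], [-61.27, 80.66], [-181.25, 117.63], [-171.15, -9.14], [-177.46, 177.46]. Speed limits (degrees/s): [159.86, 159.86, 180, 180, 180, 180].

INTERFACE

Orientations are given as a 3x3 rotation matrix whose columns are the frame's x, y, z axes.
In Python, from station import r, vision, finish_job gives the robot as it stands.
- The arm moves only by the shell command python3 -m jog 'ROWS'. ROWS is a JSON object of lists of equal length, an entry for each row: "rot": the turn, a rotation vector about the world's x, y, z in degrees, a list of three; "delta_pos": the shift along the world's x, y, z in mm, a list of three; "grip": the opening in per cent of the stroke, from 0 (shut) to 100 (fully open). A call has 1 to 10 rows; each row shifts and turns the commanded pose from where the row before left it; what a row does not reach is not made up. A row lasts 1/12 s, in which the tool goes at most 41.7 mm and 7.16 degrees, less where a joint would pass 70% of its speed; a pose out of reach is approached as far as the arm can. A call with a gripper value outside its range is refused whole. The fingers move at their own pace and stop on an object; the grip force is fixed at half the most. Time passes only in rows, so rows that do not move let the fingers close. It gives the time, the measured TCP pose, the force and the opening at its end, in the units of the state.
- r.sense(): the state, without advancing time (a new reading comes with each control period).
- vision.capture(name): name is "side" or "top" or "wrist"; returns a dict with "frame" (480x640x3 uint8, red, green, blue), "K" (3x3 intrinsics, pixels), "k1" (the pictures are not rectified: a ray, as slopes to the right and down, at radius r is drawn at 1 + k1 r^2 times it, then the intrinsics apply), "xyz" and "orientation" of the camera in the world. Camera axes: x right, y up, looking along -z (the intrinsics and any distortion apply to the point x, -y, -z); pixel columns grow to the right and rows downward; lengths in m; the calibration is good to about 2 mm. A picture is of the moment at which its call begins. There is no depth.
- finish_job(): hands the job in, once; it reports no verdict.
The state is a dict: "time_s": time; "joints": joint angles; "joint_velocities": joint speeds; "effort": joint torques, N m; "tcp_pos": TCP position; "ee_rot": TCP orientation; "wrist_force": force on the tool from outside, world axes, zero at the start; "moment": the same for the moment, N m; "gripper_width": opening from 0.0 (shut) to 1.0 (fully open).
Only numpy, scipy, OpenCV 4.12 (cv2) and the standard library are available. Lean on these libraries where they do the work, as an engineer would, in place of code of your own. Each camera call takes 0.05 s, during which the arm holds its last target. There are 200 camera calls.

TASK

Put the red-capped marker away in the empty slot of the blue pen rest, lying level in both of its rod saddles and roughly centred along the slot. Leave the black-capped marker lying in its own slot.

Things in the scene. Friction and masses are not known exactly. Their poses are not given: they have to be found in the camera images.
- marker_red: White marker with a red cap, flat on the table, 135 mm long (y = -69 to +66 mm in its frame), some 14 mm wide and 16 mm high at the cap; the barrel to grip is 12 mm wide (x), 13 mm high and does not roll. Origin mid-length on its underside; y runs along the barrel, z up. Under 50 g. Either end may point either way in the slot.
- marker_black: The same marker with a black cap, already lying in the other slot of the pen rest (at x = -40 mm in the rest's frame); frame and sizes as for the red one. It is loose and stays there.
- pen_rest: Fixed pen rest, at any yaw: blue base plate 142 mm (its x) by 110 mm (its y), top at z = 10 mm, with two combs of bent steel rod 7 mm thick at y = -36 and +36 mm, 50 mm high overall. They form two slots along the rest's y axis, at x = +40 mm (empty) and x = -40 mm (black marker). Origin: centre of the underside, on the table; z up.
- free_slot (a point): Centre of the empty slot, where a seated marker's underside rests: 30 mm above the table, 20 mm below the combs' tops. Axes as the rest's: y along the slot, x across. Saddles are flat-bottomed Vs, 18 mm wide inside below, 38 mm at the mouth. Between the combs 65 mm of length is open for the fingers, down to the base plate 20 mm below. The black marker is 74 mm off the slot's centre line.

How it is judged:
By the outcome, as a careful person would: the job done as asked, in the order asked, and still so for the second after the job is handed in, with the robot touching nothing.
It also fails if it takes over 38 s, if anything falls off the work surface, if the arm or the gripper's body presses on something with over 40 N, if the wrist force passes 120 N, or if a joint passes its speed limit or range.

## Working session

There is one attempt and no reset: what is moved stays moved. The work goes in short steps, Python scripts to look and compute and a shell command to move; the robot and the scene stay as the last step left them, time stands still between calls to the robot, and variables do not carry over. Pictures are saved under pics/ and viewed, about 8 in all and at most 12, crops included, and the job is handed in when it is done.

```bash
mkdir -p pics; cat > h.py <<'E'
import numpy as np, cv2
from station import r, vision
def cap(name,fn):
    c=vision.capture(name); cv2.imwrite('pics/'+fn+'.png',c['frame'][:,:,::-1]); np.savez(fn+'.npz',**{k:np.array(v) for k,v in c.items()}); return c
def load(fn): return dict(np.load(fn+'.npz'))
def ray(c,u,v):
    K=np.array(c['K']); k1=float(c['k1']); d=np.array([(u-K[0,2])/K[0,0],(v-K[1,2])/K[1,1]])
    s=d.copy()
    for _ in range(20): s=d/(1+k1*(s@s))
    return np.array(c['orientation'])@np.array([s[0],-s[1],-1.])
def pt(c,u,v,z):
    o=np.array(c['xyz']); d=ray(c,u,v); return o+d*(z-o[2])/d[2]
def proj(c,p):
    q=np.array(c['orientation']).T@(np.array(p)-np.array(c['xyz'])); s=np.array([q[0],-q[1]])/-q[2]
    s=s*(1+float(c['k1'])*(s@s)); K=np.array(c['K']); return K[0,0]*s[0]+K[0,2],K[1,1]*s[1]+K[1,2]
E
python3 - <<'E'
from h import *
for n in ['top','side']:
    c=cap(n,n+'0'); print(n,c['xyz'],np.round(c['orientation'],3).tolist(),c['k1'],np.array(c['K']).tolist())
s=r.sense(); print(s['time_s'],np.round(s['ee_rot'],3).tolist(),s['gripper_width'])
E
```

```text
top [0.3760926  0.10782457 0.86756382] [[0.05, 0.976, -0.213], [-0.999, 0.05, -0.007], [0.004, 0.213, 0.977]] -0.04220106140260013 [[556.0721185217686, 0.0, 325.79768450817795], [0.0, 556.0721185217686, 244.612906596095], [0.0, 0.0, 1.0]]
side [-0.04248906  0.52491379  0.49066942] [[-0.574, 0.414, -0.707], [-0.818, -0.262, 0.511], [0.027, 0.872, 0.489]] -0.14339380108834224 [[609.9426285142588, 0.0, 313.19714576078536], [0.0, 609.9426285142588, 239.28492161143913], [0.0, 0.0, 1.0]]
0.1 [[-0.943, -0.332, -0.001], [-0.332, 0.943, 0.002], [0.0, 0.002, -1.0]] 0.9955335206493484
```

View pics/top0.png

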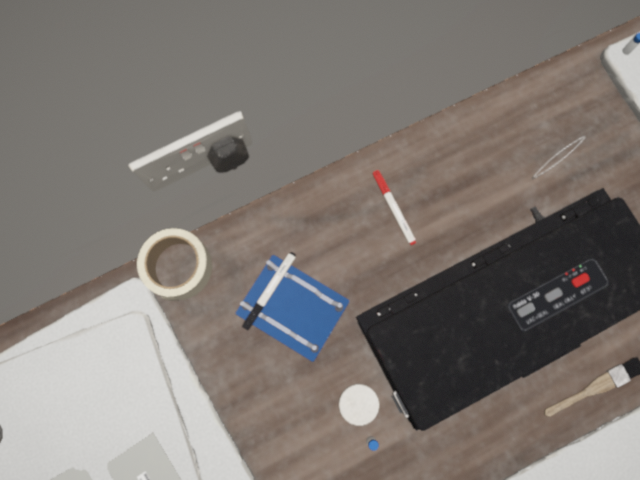

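```bash
python3 - <<'E'
from h import *
c=load('top0'); f=c['frame']; hsv=cv2.cvtColor(f,cv2.COLOR_RGB2HSV)
# marker
for n,p,z in [('cap',(378,173),.008),('tip',(413,242),.006)]: print(n,pt(c,*p,z).round(4))
roi=np.zeros(f.shape[:2],np.uint8); roi[165:250,365:425]=1
m=((hsv[...,2]>165)|((hsv[...,1]>150)&(hsv[...,2]>100)))&(roi>0)
n,l,s,_=cv2.connectedComponentsWithStats(m.astype(np.uint8)); i=1+np.argmax(s[1:,4]); v,u=np.where(l==i); print(s[i])
P=np.array([pt(c,a,b,.007)[:2] for a,b in zip(u,v)]); R=cv2.minAreaRect((P*1000).astype(np.float32)); print('marker rect mm',R)
m=(hsv[...,0]>100)&(hsv[...,0]<125)&(hsv[...,1]>130); m[:240]=0;m[375:]=0;m[:,:220]=0;m[:,365:]=0
v,u=np.where(m); P=np.array([pt(c,a,b,.010)[:2] for a,b in zip(u,v)]); R=cv2.minAreaRect((P*1000).astype(np.float32)); print('rest',R)
print(pt(c,268,262,.05),pt(c,342,305,.05),pt(c,241,306,.05),pt(c,316,348,.05))
E
```

```text
cap [0.6875 0.0346 0.008 ]
tip [ 0.5755 -0.0246  0.006 ]
[373 170  43  75 647]
marker rect mm ((632.3753662109375, 7.552890777587891), (135.2457275390625, 13.615471839904785), 28.982091903686523)
rest ((462.31292724609375, 160.42391967773438), (138.4833984375, 106.90995025634766), 61.98249435424805)
[0.52362855 0.19832134 0.05      ] [0.46500526 0.08501536 0.05      ] [0.45595053 0.23329575 0.05      ] [0.40082062 0.11986916 0.05      ]
```

View pics/side0.png

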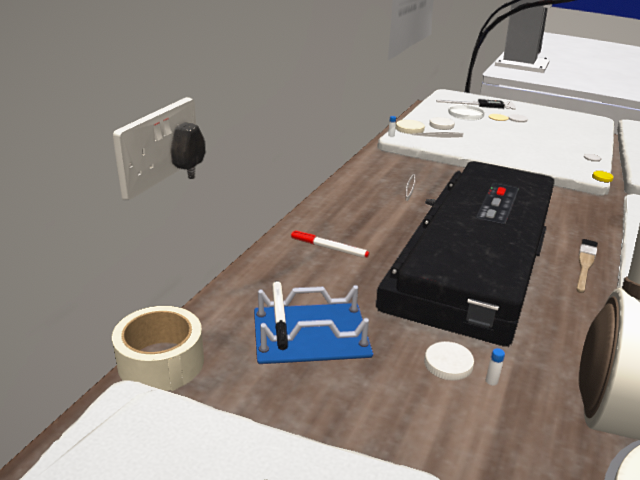

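The top view shows the red marker from (378,173) to (413,242), which measures 135 × 13.6 mm as it should. The blue rest is centred near (293,308), with its empty slot to the lower right. In the side view the rest's right-hand slot is free, and the way to it is clear of the box and wall. Estimates:
- Marker: centre (0.632, 0.008), yaw about 28.5°.
- Slot: centre (0.443, 0.125), yaw about -28°.

Next I move above the marker.

```bash
python3 -m jog '{"delta_pos":[[21,30,-2],[21,30,-2],[21,30,-2],[21,30,-2],[21,30,-2],[21,30,-2],[21,30,-2],[21,30,-2],[21,30,-2],[21,30,-2]],"rot":[[0,0,1],[0,0,1],[0,0,1],[0,0,1],[0,0,1],[0,0,1],[0,0,1],[0,0,1],[0,0,1],[0,0,0]],"grip":[50,50,50,50,50,50,50,50,50,50]}'
python3 -m jog '{"delta_pos":[[21,30,-2],[21,30,-2],[21,30,-2],[21,30,-2],[21,30,-2],[21,30,-2],[21,30,-2],[21,30,-2],[21,30,-2],[21,27,-2]],"rot":[[0,0,0],[0,0,0],[0,0,0],[0,0,0],[0,0,0],[0,0,0],[0,0,0],[0,0,0],[0,0,0],[0,0,0]],"grip":[50,50,50,50,50,50,50,50,50,50]}'
python3 -m jog '{"delta_pos":[[0,0,0],[0,0,0],[0,0,0]],"rot":[[0,0,0],[0,0,0],[0,0,0]],"grip":[50,50,50]}'
python3 - <<'E'
from h import *
c=cap('wrist','w1'); s=r.sense(); print(s['tcp_pos'],np.round(s['ee_rot'],3).tolist(),c['xyz'])
print(proj(c,[.632,.0076,.007]), proj(c,[.632+.06*np.cos(np.radians(28.5)),.0076+.06*np.sin(np.radians(28.5)),.007]))
E
```

```text
time_s: 0.93
tcp_pos: [0.4182, -0.2877, 0.2273]
ee_rot: [[-0.879, -0.476, -0.0], [-0.476, 0.879, 0.0], [0.0, 0.0, -1.0]]
wrist_force: [0.9, -0.9, 0.9]
gripper_width: 0.503
time_s: 1.77
tcp_pos: [0.6282, 0.0096, 0.2069]
ee_rot: [[-0.879, -0.476, -0.001], [-0.476, 0.879, -0.0], [0.001, 0.0, -1.0]]
wrist_force: [1.1, 0.3, 1.1]
gripper_width: 0.5
time_s: 2.02
tcp_pos: [0.6271, 0.0074, 0.2068]
ee_rot: [[-0.879, -0.476, -0.002], [-0.476, 0.879, -0.0], [0.002, 0.001, -1.0]]
wrist_force: [0.1, -0.2, -0.3]
gripper_width: 0.505
[0.62699365 0.00689614 0.20723803] [[-0.88, -0.475, -0.001], [-0.475, 0.88, -0.0], [0.001, 0.0, -1.0]] [ 0.5551423  -0.03166896  0.34490455]
(np.float64(309.218265453927), np.float64(220.8222029730267)) (np.float64(309.40861451988866), np.float64(273.7570782128614))
```

View pics/w1.png

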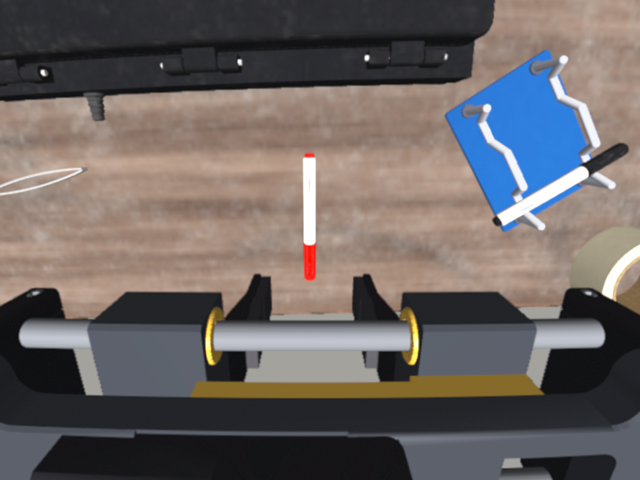

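The wrist view shows the marker upright in the image from (309.5,153) to (309.5,279), so its yaw matches the tool. The plate's corners are at about (547,52), (446,117) and (506,230). I'll cross-check both positions from this picture.

```bash
python3 - <<'E'
from h import *
c=load('w1')
a,b=pt(c,309.5,153,.007),pt(c,309.5,279,.007); print('marker',a,b,(a+b)/2,np.linalg.norm(a-b),np.degrees(np.arctan2(*(b-a)[1::-1])))
f=c['frame']; hsv=cv2.cvtColor(f,cv2.COLOR_RGB2HSV); m=(hsv[...,0]>100)&(hsv[...,0]<125)&(hsv[...,1]>130); m[:, :430]=0; m[260:]=0
v,u=np.where(m); P=np.array([pt(c,a,b,.010)[:2] for a,b in zip(u,v)])*1000; R=cv2.minAreaRect(P.astype(np.float32)); print(R)
A,B,C=[pt(c,*p,.01) for p in [(547,52),(446,117),(506,230)]]; print(A,B,C,np.linalg.norm(A-B),np.linalg.norm(B-C),np.degrees(np.arctan2(*(B-A)[1::-1])),np.degrees(np.arctan2(*(C-B)[1::-1])),(A+C)/2)
# top image corners check
t=load('top0')
for yaw,cc in [(-118,(.4623,.1604)),(-118,tuple(((A+C)/2)[:2]))]:
    w=np.radians(yaw); X=np.array([np.cos(w),np.sin(w)]); print('slot',np.array(cc)+.04*X)
E
```

```text
marker [ 0.57103726 -0.02491711  0.007     ] [0.69021335 0.03929818 0.007     ] [0.6306253  0.00719054 0.007     ] 0.1353755669390813 28.316982682759523
((462.4262390136719, 158.82003784179688), (140.935302734375, 109.68571472167969), 61.83699035644531)
[0.38389656 0.12436973 0.01      ] [0.47852266 0.07380253 0.01      ] [0.54060771 0.19558494 0.01      ] 0.10728998334913568 0.1366949520292039 -28.11958032983942 62.98737221581419 [0.46225214 0.15997733 0.01      ]
slot [0.44352114 0.1250821 ]
slot [0.44347327 0.12465943]
```

Both cameras agree within 2 mm, and the sizes fit. Now I descend and grip.

```bash
python3 -m jog '{"delta_pos":[[4,0,-25],[0,0,-25],[0,0,-25],[0,0,-25],[0,0,-25],[0,0,-20],[0,0,-15],[0,0,-10],[0,0,-5],[0,0,0]],"rot":[[0,0,0],[0,0,0],[0,0,0],[0,0,0],[0,0,0],[0,0,0],[0,0,0],[0,0,0],[0,0,0],[0,0,0]],"grip":[50,50,50,50,50,50,50,50,50,50]}'
python3 -m jog '{"delta_pos":[[0,0,-4],[0,0,0],[0,0,0]],"rot":[[0,0,0],[0,0,0],[0,0,0]],"grip":[50,50,50]}'
```

```text
time_s: 2.9
tcp_pos: [0.6311, 0.0067, 0.032]
ee_rot: [[-0.88, -0.475, -0.001], [-0.475, 0.88, -0.0], [0.001, 0.0, -1.0]]
wrist_force: [0.3, -0.3, 1.0]
gripper_width: 0.496
time_s: 3.15
tcp_pos: [0.6322, 0.0076, 0.0294]
ee_rot: [[-0.88, -0.476, 0.001], [-0.476, 0.88, 0.0], [-0.001, -0.0, -1.0]]
wrist_force: [0.2, -1.5, -0.4]
gripper_width: 0.497
```

```bash
python3 -m jog '{"delta_pos":[[0,0,-2],[0,0,0],[0,0,0],[0,0,0],[0,0,0],[0,0,0],[0,0,0],[0,0,0],[0,0,0],[0,0,0]],"rot":[[0,0,0],[0,0,0],[0,0,0],[0,0,0],[0,0,0],[0,0,0],[0,0,0],[0,0,0],[0,0,0],[0,0,0]],"grip":[50,0,0,0,0,0,0,0,0,0]}'
python3 -m jog '{"delta_pos":[[0,0,10],[0,0,20],[0,0,25],[0,0,25],[0,0,20],[0,0,0],[0,0,0]],"rot":[[0,0,0],[0,0,0],[0,0,0],[0,0,0],[0,0,0],[0,0,0],[0,0,0]],"grip":[0,0,0,0,0,0,0]}'
python3 - <<'E'
from h import *
c=cap('side','s1'); cv2.imwrite('pics/s1.png',c['frame'][:,:,::-1])
E
```

```text
time_s: 3.98
tcp_pos: [0.6318, 0.0076, 0.0266]
ee_rot: [[-0.88, -0.476, 0.0], [-0.476, 0.88, 0.0], [-0.0, 0.0, -1.0]]
wrist_force: [-0.4, 0.3, -0.4]
gripper_width: 0.14
time_s: 4.57
tcp_pos: [0.6324, 0.0077, 0.1286]
ee_rot: [[-0.88, -0.476, 0.004], [-0.476, 0.88, 0.001], [-0.004, -0.001, -1.0]]
wrist_force: [-0.3, 0.0, -0.8]
gripper_width: 0.14
```

View pics/s1.png

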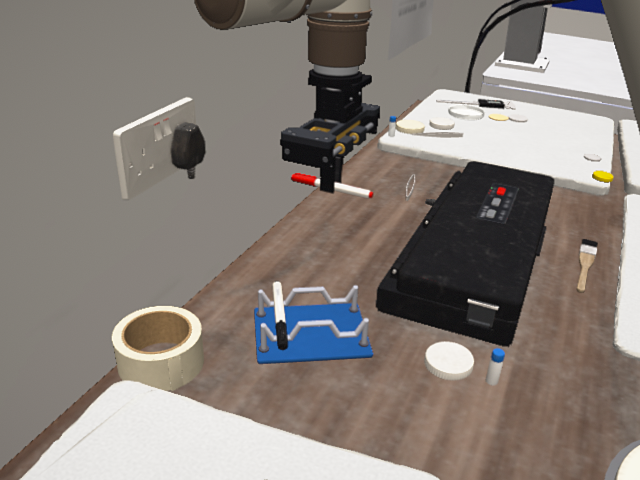

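The side view shows the marker held level by the middle of its barrel, from (293,178) to (372,194). The opening is 0.14, which is 12.2 mm. I carry it over the slot with a -56.4° turn.

```bash
python3 -m jog '{"delta_pos":[[-19,12,0],[-19,12,0],[-19,12,0],[-19,12,0],[-19,12,0],[-19,12,0],[-19,12,0],[-19,12,0],[-19,12,0],[-18,9,0]],"rot":[[0,0,-5.6],[0,0,-5.6],[0,0,-5.6],[0,0,-5.6],[0,0,-5.6],[0,0,-5.7],[0,0,-5.7],[0,0,-5.7],[0,0,-5.7],[0,0,-5.6]],"grip":[0,0,0,0,0,0,0,0,0,0]}'
python3 -m jog '{"delta_pos":[[0,0,0],[0,0,0],[0,0,0],[0,0,0]],"rot":[[0,0,0],[0,0,0],[0,0,0],[0,0,0]],"grip":[0,0,0,0]}'
python3 - <<'E'
from h import *
c=cap('wrist','w2'); s=r.sense(); e=np.array(s['ee_rot']); print(s['tcp_pos'],e.round(3).tolist(),np.degrees(np.arctan2(e[1,0],e[0,0])))
o=c['frame'].copy()
w=np.radians(-118); X=np.array([np.cos(w),np.sin(w),0]); Y=np.array([-X[1],X[0],0]); S=np.array([.4435,.125,.03])
for y in(-.036,.036):
  for x,z in((-.009,0),(.009,0),(-.019,.02),(.019,.02)):
    u=proj(c,S+x*X+y*Y+[0,0,z]); print(y,x,np.round(u)); cv2.circle(o,(int(u[0]),int(u[1])),3,(0,255,0),1)
cv2.imwrite('pics/w2o.png',o[:,:,::-1])
E
```

```text
time_s: 5.45
tcp_pos: [0.4409, 0.1246, 0.1254]
ee_rot: [[-0.881, 0.474, -0.003], [0.474, 0.881, -0.002], [0.002, -0.003, -1.0]]
wrist_force: [0.7, 0.3, -0.0]
gripper_width: 0.136
time_s: 5.78
tcp_pos: [0.4433, 0.1243, 0.1262]
ee_rot: [[-0.883, 0.469, -0.0], [0.469, 0.883, -0.0], [0.0, -0.001, -1.0]]
wrist_force: [-0.2, 0.0, -0.4]
gripper_width: 0.146
[0.44330563 0.12422721 0.12621033] [[-0.883, 0.47, -0.0], [0.47, 0.883, -0.0], [0.0, -0.001, -1.0]] 151.9920902831588
-0.036 -0.009 [326. 201.]
-0.036 0.009 [301. 201.]
-0.036 -0.019 [342. 207.]
-0.036 0.019 [284. 207.]
0.036 -0.009 [325. 293.]
0.036 0.009 [302. 293.]
0.036 -0.019 [340. 305.]
0.036 0.019 [287. 305.]
```

View pics/w2o.png

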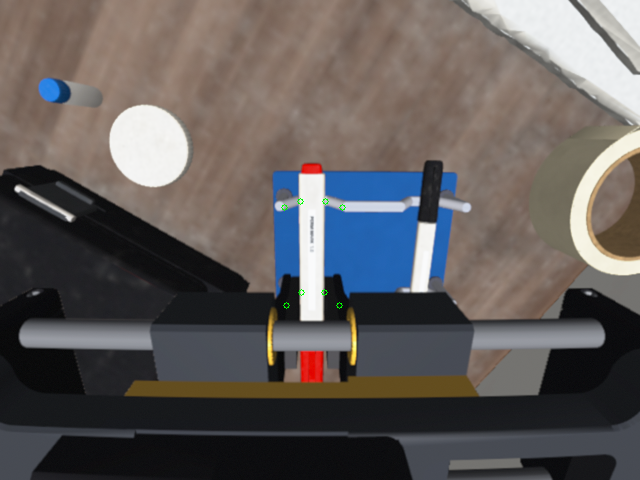

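The wrist view shows the far saddle's rod, around (284–342, 200–207), sitting under the predicted points. The held marker is parallel to the black one and centred over the slot. I go down now.

```bash
python3 -m jog '{"delta_pos":[[0,1,-10],[0,0,-12],[0,0,-12],[0,0,-10],[0,0,-8],[0,0,-6],[0,0,-5],[0,0,0],[0,0,0],[0,0,0]],"rot":[[0,0,0],[0,0,0],[0,0,0],[0,0,0],[0,0,0],[0,0,0],[0,0,0],[0,0,0],[0,0,0],[0,0,0]],"grip":[0,0,0,0,0,0,0,0,0,0]}'
python3 -m jog '{"delta_pos":[[0,0,-2],[0,0,-2],[0,0,0],[0,0,0]],"rot":[[0,0,0],[0,0,0],[0,0,0],[0,0,0]],"grip":[0,0,0,0]}'
```

```text
time_s: 6.67
tcp_pos: [0.4431, 0.1257, 0.0639]
ee_rot: [[-0.883, 0.469, 0.001], [0.469, 0.883, 0.0], [-0.001, 0.001, -1.0]]
wrist_force: [0.4, -0.7, 0.5]
gripper_width: 0.144
time_s: 7.0
tcp_pos: [0.4427, 0.1256, 0.0596]
ee_rot: [[-0.883, 0.469, 0.0], [0.469, 0.883, 0.0], [0.0, 0.0, -1.0]]
wrist_force: [0.2, 0.0, -0.8]
gripper_width: 0.143
```

No contact yet, and there are about 3 mm to go.

```bash
python3 -m jog '{"delta_pos":[[0,0,-1],[0,0,-1],[0,0,0],[0,0,0]],"rot":[[0,0,0],[0,0,0],[0,0,0],[0,0,0]],"grip":[0,0,0,0]}'
python3 - <<'E'
from h import *
c=cap('side','s2'); f=c['frame'][240:380,220:400]; cv2.imwrite('pics/s2c.png',cv2.resize(f,None,fx=4,fy=4,interpolation=cv2.INTER_CUBIC)[:,:,::-1])
E
```

```text
time_s: 7.33
tcp_pos: [0.4427, 0.1255, 0.0575]
ee_rot: [[-0.883, 0.469, -0.0], [0.469, 0.883, -0.0], [0.0, -0.0, -1.0]]
wrist_force: [-0.1, 0.6, -0.4]
gripper_width: 0.145
```

View pics/s2c.png

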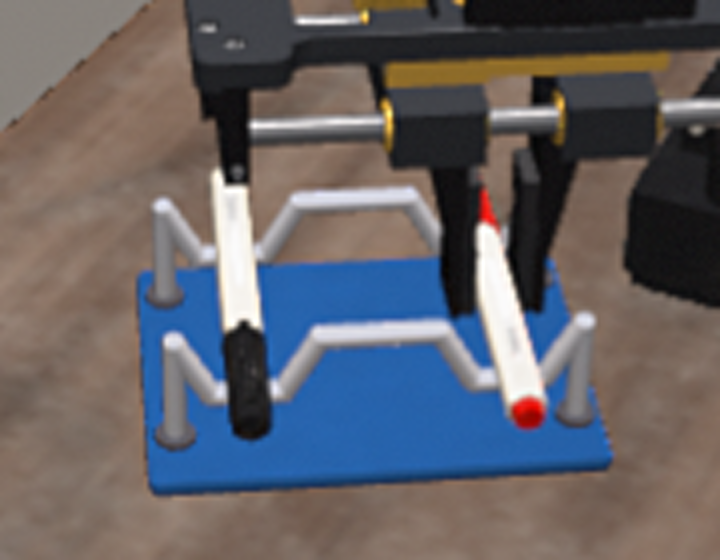

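The crop shows the red marker down between the combs and over the flat of the near saddle (red end at (527,410)). The black marker is undisturbed. I lower the last millimetre, release part way and retract.

```bash
python3 -m jog '{"delta_pos":[[0,0,-1],[0,0,0],[0,0,0],[0,0,0],[0,0,0],[0,0,0],[0,0,0],[0,0,0]],"rot":[[0,0,0],[0,0,0],[0,0,0],[0,0,0],[0,0,0],[0,0,0],[0,0,0],[0,0,0]],"grip":[0,0,18,22,26,32,36,36]}'
python3 -m jog '{"delta_pos":[[0,0,5],[0,0,15],[0,0,20],[0,0,25],[0,0,25],[0,0,25],[0,0,25],[0,0,20],[0,0,0],[0,0,0]],"rot":[[0,0,0],[0,0,0],[0,0,0],[0,0,0],[0,0,0],[0,0,0],[0,0,0],[0,0,0],[0,0,0],[0,0,0]],"grip":[36,36,36,36,36,36,36,36,36,36]}'
python3 - <<'E'
from h import *
c=cap('side','s3'); a=cv2.resize(c['frame'][240:380,220:400],(504,392),interpolation=cv2.INTER_CUBIC)
d=cap('wrist','w3'); b=d['frame'][60:330,200:500]; b=cv2.resize(b,(290,261)); o=np.zeros((392,800,3),np.uint8); o[:,:504]=a; o[:261,506:796]=b
cv2.imwrite('pics/f.png',o[:,:,::-1])
E
```

```text
time_s: 8.05
tcp_pos: [0.4427, 0.1256, 0.0566]
ee_rot: [[-0.883, 0.469, 0.0], [0.469, 0.883, 0.0], [-0.0, 0.0, -1.0]]
wrist_force: [-1.2, -0.7, 0.2]
gripper_width: 0.335
time_s: 8.88
tcp_pos: [0.443, 0.1258, 0.2178]
ee_rot: [[-0.883, 0.469, 0.002], [0.469, 0.883, 0.002], [-0.001, 0.003, -1.0]]
wrist_force: [0.3, 0.2, -0.1]
gripper_width: 0.359
```

View pics/f.png

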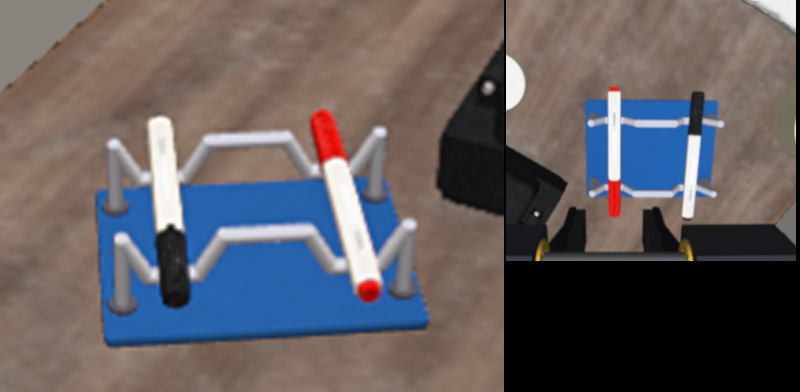

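The pictures show the red marker lying in both saddles and the black one in its own slot. I check the centring and level numerically before handing in.

```bash
python3 - <<'E'
from h import *
c=load('w3'); k=300/290
ends=[(200+(614-506)*k,60+88*270/261),(200+(614.5-506)*k,60+215*270/261)]
w=np.radians(-118); X=np.array([np.cos(w),np.sin(w),0]); Y=np.array([-X[1],X[0],0]); S=np.array([.4435,.125,.03])
E=[pt(c,*e,.037) for e in ends]
for e in E: print('along',((e-S)@Y).round(4),'across',((e-S)@X).round(4))
print('len',np.linalg.norm(E[0]-E[1]))
# side view: expected pixels of the ends for a level seated marker (crop f.png scale 2.8)
s=load('s3')
for y in(-.069,.066):
    u=np.array(proj(s,S+y*Y+[0,0,.007])); print(((u-[220,240])*2.8).round())
E
```

```text
along -0.0684 across 0.0003
along 0.0644 across -0.0003
len 0.13288887515402845
[368. 293.]
[319. 117.]
```

```bash
python3 -c "
from station import finish_job; print(finish_job())"
```

```text
the job is handed in; nothing more can be done
None
```

The red-capped marker is in the empty slot of the blue pen rest, and I handed the job in at about 9 s of the 38 s allowed. I gripped it by the middle of its barrel, turned it -56°, lowered it into both saddles and released it. The gripper then retracted about 160 mm straight up.

- **Centring:** in the last wrist picture the ends lie at -68 and +64 mm along the slot, so it is about 2 mm off centre. Across the slot they are within 0.3 mm of the centre line.
- **Level:** in the side picture both ends are within about 3 pixels (in an enlarged crop) of where a level, seated marker should appear.
- **Black marker:** it is still lying in its own slot.
- **Forces and disagreements:** wrist forces stayed below 2 N in every reading. No check failed. The measured length was 133 mm against the real 135 mm, which is within measuring error.

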